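Send a tube rack down on the bench lift with the float lever

TASK

Take the tube rack with the carrying handle and set it down gently in the middle of the lift's raised platform, its long sides along the platform's. Then push the lift's control lever away past its stiff detent, all the way into the float notch, so that the lever stays there and the platform sinks to the bottom with the rack standing on it. Leave the other things on the counter where they are.

Things in the scene. Friction and masses are not known exactly. Their poses are not given: they have to be found in the camera images.
- rack_center (a point): Centre, half-way up (66 mm above the underside), of the loose rack to be loaded: blue plastic, base 150 (its x) by 70 mm (its y), 132 mm high, about 0.5 kg, two rows of pale-capped tubes up to 88 mm, above them a carrying handle. It stands on the counter right or left of the lift, z up; either end may lead.
- rack_handle (a point): Middle of that rack's carrying handle, 59 mm above its centre: a straight square bar, 14 x 14 mm, along the rack's x; 104 mm of it is free between its end posts, and 30 mm below it down to the tube caps.
- plain_rack_center (a point): A bystander on the other side of the lift: a loose blue tube rack of the same base, 150 x 70 mm, without a handle, up to 88 mm high over its few tubes. The point is 29 mm above its underside. To be left alone.
- platform_top (a point): Centre of the upper face of the lift's flat steel platform, 210 (x) by 130 mm (y), no rim. Axes are the lift's: x to its back (away from the robot), y to the valve block, z up. Face 115 mm above the counter raised, 60 mm lowered. The lift is fixed. Spring-balanced: empty it stays up; with the lever in float it sinks in about 2 s under the rack; else it carries the rack, giving about 1 mm.
- platform (a joint): How far the platform has sunk, m: 0 raised (start), 0.055 at the bottom.
- lever_grip (a point): Centre of the control lever's grip: a black cross bar, 18 mm thick, 70 mm long along the lift's y, on a 12 mm steel rod that comes out of a slot in the valve block (grey, 110 x 50 mm, 78 mm high, centred 145 mm from the platform's centre along the lift's y).
- lever_hinge (a point): Hinge of the lever, inside the valve block, 52 mm above the counter; it turns about the lift's y axis. Its axes are the lift's and stay still. The grip is at hinge + 115 mm x (sin(a) along the lift's x, cos(a) up), a = lever value - 0.35 rad.
- lever (a joint): Lever angle, rad, growing as the grip swings to the lift's back. 0 to 0.3: moves lightly (about 1 N), stays where left (start 0 to 0.25). From 0.3 a spring detent resists with about 11 N at the grip, easing to 0 at 0.46; let go before that, it is thrown back to 0.3 or less. Past 0.46 it snaps on by itself into the float notch (0.6 to the stop at 0.68) and stays.
- bottle: A bystander: white bottle, 60 mm across, 150 mm high; origin under its centre. To be left alone.
- jar: A bystander: amber jar, 56 mm across, 75 mm high; origin under its centre. To be left alone.
- tip_box: A bystander: grey box with a clear top, 122 x 82 mm, 67 mm high; origin under its centre. To be left alone.
- beaker: A bystander: glass beaker, 64 mm across, 85 mm high; origin under its centre. To be left alone.
There are look-alikes about, which are no part of the job. Leave any brown, green or orange look-alike of the part that bears rack_center alone.

How it is judged (in metres and radians):
On the way, in this order (a step that is already met when the one before it is completed fails the run):
1. the rack stands, released, in the middle of the raised platform (within 25 mm each way, long sides within 0.2 rad), the lever not yet in float (x of rack_center in the frame of platform_top between -0.025 and 0.025 m and y of rack_center in the frame of platform_top between -0.025 and 0.025 m and z of rack_center in the frame of platform_top between 0.06 and 0.072 m and angle between the x axis of rack_center and the x axis of platform_top, either way round below 0.2 rad and angle between rack_center's own z axis and vertical below 0.1 rad and contact force between the fingers and rack below 0.1 N and value of joint platform below 0.008 m and value of joint lever below 0.46 rad), for 0.2 s.
2. the lever is in the float notch (past 0.55 rad) (value of joint lever above 0.55 rad), for 0.2 s.
At the end, for the whole second after the job is handed in: The lever rests in the float notch (past 0.55 rad); the platform is at the bottom (sunk more than 50 mm); the rack stands upright, at rest and released, on the platform, its centre within 25 mm of the platform's centre in x and in y and its long sides within 0.2 rad of the platform's (x of rack_center in the frame of platform_top between -0.025 and 0.025 m and y of rack_center in the frame of platform_top between -0.025 and 0.025 m and z of rack_center in the frame of platform_top between 0.06 and 0.072 m and angle between the x axis of rack_center and the x axis of platform_top, either way round below 0.2 rad and angle between rack_center's own z axis and vertical below 0.1 rad and contact force between the fingers and rack below 0.1 N and value of joint lever above 0.55 rad and value of joint platform above 0.05 m and linear speed of rack below 0.02 m/s); the robot touches nothing.
It fails at once if the rack is tipped more than 0.5 rad (angle between rack_center's own z axis and vertical above 0.5 rad).
It fails at once if the rack is dropped from more than about 1 cm (falls faster than 0.5 m/s with the fingers off it) (linear speed of rack above 0.5 m/s and contact force between the fingers and rack below 0.05 N).
It fails at once if another loose thing on the counter is moved by more than 30 mm (distance of any of plain_rack_center, bottle, jar, tip_box, beaker from where it was at the start of the episode above 0.03 m).
It also fails if it takes over 59 s, if anything falls off the work surface, if the arm or the gripper's body presses on something with over 40 N, if the wrist force passes 120 N, or if a joint passes its speed limit or range.

ROBOT

A 6-joint arm with a two-finger parallel gripper is mounted at the origin on the work surface. World frame = base frame: x ahead of the robot, y to its left, z up, the work surface at z = 0. Lengths are in m, angles in degrees, forces in N, time in s.
With the tool pointing down it reaches from about 0.325 to 0.85 m from the base axis. Payload 15.5 kg.
Tool frame: the origin (TCP) lies at the very end of the fingers, on their centre line; the grasp point (between the pads) lies arm.grip_depth behind it (arm.grip_depth is the distance from the TCP to the grasp point, in m); z points along the fingers, y is the direction in which the jaws open and shut (so a half turn about z gives the same grasp; the last joint's range is limited). The gripper opens to 91 mm and grips with 3 to 60 N. Pads are 32 mm wide; open, the fingers measure 118 mm over their backs; the gripper's body (76 mm by 178 mm) begins 60 mm behind the grasp point.
Start: joints at [57.897, 28.281, 77.091, -0, 74.628, -5.472], TCP at [0.28, 0.559, 0.214] pointing down, gripper open.
Joint ranges: [-166.48, 166.48], [-47.26, 123.95], [12.59, 153.08], [-70.14, 250.14], [6.76, 159.57], [-176.63, 176.63]. Speed limits (degrees/s): [108.29, 108.29, 147.25, 172.46, 172.46, 172.46].

INTERFACE

Orientations are given as a 3x3 rotation matrix whose columns are the frame's x, y, z axes.
In Python, from rig import arm gives the robot as it stands. Calls block until the motion is done:
- arm.move_to(position, orientation): joint-space move of the TCP to a pose.
- arm.move_l(position, orientation=None, feed=0.15): straight line of the TCP; orientation=None keeps the orientation; feed is the mean speed in m/s.
- arm.move_joints(angles): joint-space move.
- arm.grip(opening): finger opening in m; the grip force is fixed at half the most; returns when the fingers have stopped.
- arm.sleep(seconds).
- arm.solve_ik(position, orientation): joint angles nearest the present ones, or None.
- arm.snapshot(name): name is "scene" or "top" or "wrist"; returns the picture (480x640x3 uint8, red, green, blue); there is no depth.
- arm.get_calibration(name): a dict with "intrinsics" (3x3 intrinsics, pixels), "cam_to_world" (4x4, takes a point from camera to world coordinates). Camera axes: x right, y down, z forward; pixel columns grow to the right and rows downward; lengths in m; the calibration is good to about 2 mm. A picture is of the moment at which its call begins: read the wrist's pose just before it. get_calibration takes no time and is no camera call; for the wrist camera it gives the pose at the moment of the call.
A pose or a line that the arm cannot do raises arm.Unreachable and nothing moves.
- arm.sign_off(): hands the job in, once; it reports no verdict.
Readings, each from a call of its own:
- arm.current_t(): time.
- arm.current_joint_positions(): joint angles.
- arm.current_dq(): joint speeds.
- arm.current_tau(): joint torques, N m.
- arm.current_ee_pos(): TCP position.
- arm.current_tool_rot(): TCP orientation.
- arm.current_force(): force on the tool from outside, world axes, zero at the start.
- arm.current_torque(): the same for the moment, N m.
- arm.current_width(): finger opening in m.
Only numpy, scipy, OpenCV 4.12 (cv2) and the standard library are available. Lean on these libraries where they do the work, as an engineer would, in place of code of your own. Each camera call takes 0.05 s, during which the arm holds its last target. There are 200 camera calls.

## Working session

There is one attempt and no reset: what is moved stays moved. The work goes in short steps, each a Python script; the robot and the scene stay as the last script left them, time stands still between calls to the robot, and variables do not carry over. Pictures are saved under pics/ and viewed, about 8 in all and at most 12, crops included, and the job is handed in when it is done.

```bash
mkdir -p pics; ls; python3 - <<'E'
from rig import arm
import cv2,numpy as np
np.set_printoptions(precision=4,suppress=True)
for n in("scene","top"):
    cv2.imwrite(f"pics/{n}0.png",arm.snapshot(n)[:,:,::-1]); print(n,arm.get_calibration(n))
print(arm.grip_depth,arm.current_t(),arm.current_tool_rot())
E
```

```text
pics
scene {'intrinsics': array([[477.1507,   0.    , 329.6071],
       [  0.    , 477.1507, 234.0459],
       [  0.    ,   0.    ,   1.    ]]), 'cam_to_world': array([[ 0.1805,  0.7465, -0.6404,  1.4218],
       [ 0.9834, -0.1488,  0.1037, -0.0804],
       [-0.0179, -0.6485, -0.761 ,  1.2086],
       [ 0.    ,  0.    ,  0.    ,  1.    ]])}
top {'intrinsics': array([[613.3179,   0.    , 323.262 ],
       [  0.    , 613.3179, 230.6813],
       [  0.    ,   0.    ,   1.    ]]), 'cam_to_world': array([[-0.0218, -0.9924,  0.1211,  0.3181],
       [-0.9997,  0.0209, -0.0084,  0.0656],
       [ 0.0058, -0.1213, -0.9926,  1.7226],
       [ 0.    ,  0.    ,  0.    ,  1.    ]])}
0.0188 0.1 [[-0.8939  0.4483 -0.0006]
 [ 0.4483  0.8939 -0.0009]
 [ 0.0001 -0.0011 -1.    ]]
```

View pics/scene0.png

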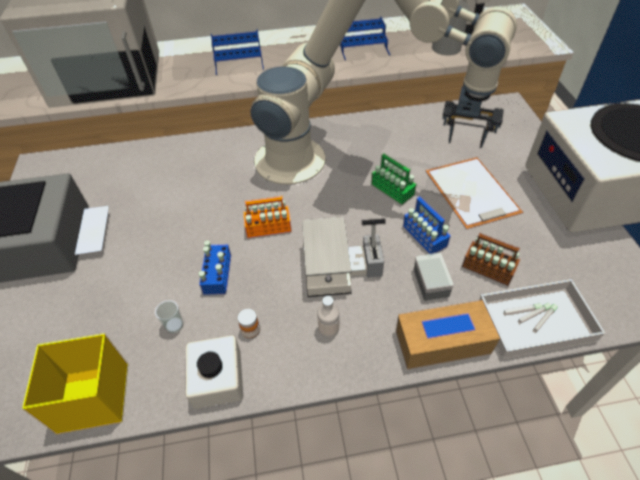

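View pics/top0.png

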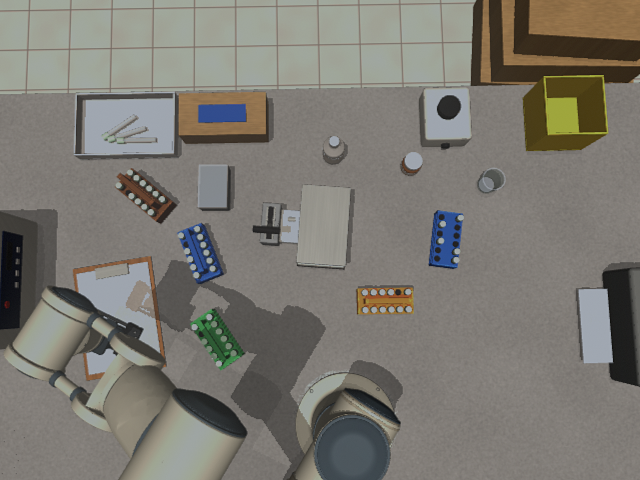

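Handled candidates in the top view are blue (200,252), green (218,338), brown (145,194) and orange (385,300). There is also a plain blue rack without a handle at (447,239), and two blue racks on the far counter in the scene view (237,47 and 365,37). The description fits the blue one at (200,252). I'll check it in one close crop.

```bash
python3 - <<'E'
import cv2
i=cv2.imread("pics/top0.png")[170:290,165:365]
cv2.imwrite("pics/crop0.png",cv2.resize(i,None,fx=4,fy=4,interpolation=cv2.INTER_CUBIC))
E
```

```text
(no output)
```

View pics/crop0.png

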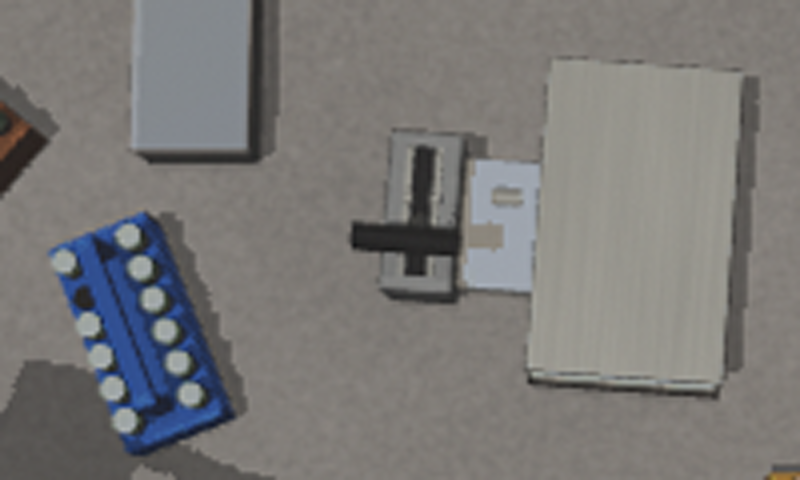

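The crop confirms a blue rack with a handle bar running from about (92,240) to (150,405) in the crop. The platform corners are (555,60), (744,72), (722,382) and (530,372). The black lever grip runs from (352,236) to (460,238).

```bash
cat > h.py <<'E'
from rig import arm
import numpy as np, cv2
np.set_printoptions(precision=4,suppress=True)
def bp(cal,px,z):
    K,T=cal["intrinsics"],cal["cam_to_world"]
    px=np.atleast_2d(px).astype(float)
    d=np.c_[px,np.ones(len(px))]@np.linalg.inv(K).T@T[:3,:3].T
    return T[:3,3]+d*((z-T[2,3])/d[:,2:])
def proj(cal,P):
    K,T=cal["intrinsics"],cal["cam_to_world"]
    c=(np.atleast_2d(P)-T[:3,3])@T[:3,:3]@K.T
    return c[:,:2]/c[:,2:]
def down(yaw):  # tool pointing down, jaws (y) along world yaw (rad)
    y=np.array([np.cos(yaw),np.sin(yaw),0]); z=np.array([0,0,-1.])
    return np.c_[np.cross(y,z),y,z]
E
python3 - <<'E'
from h import *
c=arm.get_calibration("top"); f=lambda p:np.array(p)/4+[165,170]-0.375
h=bp(c,f([[92,240],[150,405]]),.132);print("handle",h,h.mean(0),np.degrees(np.arctan2(*(h[0]-h[1])[1::-1])),np.linalg.norm(h[0]-h[1]))
p=bp(c,f([[555,60],[744,72],[722,382],[530,372]]),.115);print("plat",p,p.mean(0))
for a,b in((0,3),(1,2),(0,1),(3,2)): d=p[a]-p[b];print(np.linalg.norm(d),np.degrees(np.arctan2(d[1],d[0])))
g=bp(c,f([[352,236],[460,238]]),.166);print("grip",g,g.mean(0))
E
```

```text
handle [[0.5224 0.406  0.132 ]
 [0.4139 0.368  0.132 ]] [0.4682 0.387  0.132 ] 19.323580769510574 0.11491297182058352
plat [[ 0.6389  0.1023  0.115 ]
 [ 0.6282 -0.0234  0.115 ]
 [ 0.422  -0.0034  0.115 ]
 [ 0.4313  0.1224  0.115 ]] [0.5301 0.0495 0.115 ]
0.2086527494025194 -5.527719516678406
0.20718833377424264 -5.550995942898637
0.12614908690983345 85.12604964650824
0.1260901459348834 85.7919007989309
grip [[0.5171 0.2329 0.166 ]
 [0.5144 0.1639 0.166 ]] [0.5157 0.1984 0.166 ]
```

```bash
python3 - <<'E'
from h import *
arm.grip(0.091)
arm.move_to([0.468,0.387,0.26],down(np.radians(109.3)))
print(arm.current_joint_positions(),arm.current_t())
c=arm.get_calibration("wrist");i=arm.snapshot("wrist")
np.savez("w1.npz",K=c["intrinsics"],T=c["cam_to_world"])
cv2.imwrite("pics/w1.png",i[:,:,::-1]);print(c["cam_to_world"], proj(c,[[.4682,.387,.132]]))
E
```

```text
[ 34.0019  24.5844  76.0457   0.0153  79.3846 -75.2566] 1.4833
[[-0.3297  0.9023  0.2776  0.388 ]
 [ 0.9441  0.3153  0.0964  0.3601]
 [-0.0006  0.2939 -0.9558  0.4299]
 [ 0.      0.      0.      1.    ]] [[317.708  229.2435]]
```

View pics/w1.png

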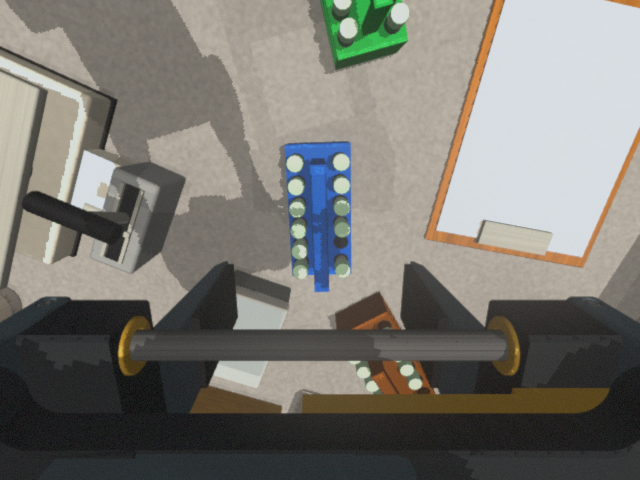

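The wrist view shows the blue rack centred, with its handle bar from (318,160) to (321,290), nearly vertical in the image. The lever is at the left, with its grip around (72,218).

```bash
python3 - <<'E'
from h import *
w=np.load("w1.npz");c=dict(intrinsics=w["K"],cam_to_world=w["T"])
h=bp(c,[[318.5,160],[321.5,290]],.132);d=h[1]-h[0];yaw=np.arctan2(d[1],d[0]);m=h.mean(0);print(h,m,np.degrees(yaw),np.linalg.norm(d))
g=bp(c,[[30,202],[115,236]],.166);print("grip",g,g.mean(0))
R=down(yaw+np.pi/2)
arm.move_l([m[0],m[1],.17],R)
arm.move_l([m[0],m[1],.107],feed=.08)
print(arm.current_force()); arm.grip(0.0); print(arm.current_width(),arm.current_force())
arm.move_l([m[0],m[1],.137],feed=.06); arm.sleep(.3)
print(arm.current_width(),arm.current_force(),arm.current_torque(),arm.current_t())
c=arm.get_calibration("wrist");cv2.imwrite("pics/w2.png",arm.snapshot("wrist")[:,:,::-1])
E
```

```text
[[0.4101 0.3675 0.132 ]
 [0.5241 0.4103 0.132 ]] [0.4671 0.3889 0.132 ] 20.59266795930207 0.12178750119084525
grip [[0.5124 0.1639 0.166 ]
 [0.5184 0.2314 0.166 ]] [0.5154 0.1977 0.166 ]
[ 0.2208 -0.3311  0.1794]
0.013950162792705969 [-0.1728  0.3207 -2.7484]
0.013859098509117746 [ 0.1855 -0.1443 -5.8099] [-0.0018  0.061   0.0478] 5.325
```

View pics/w2.png

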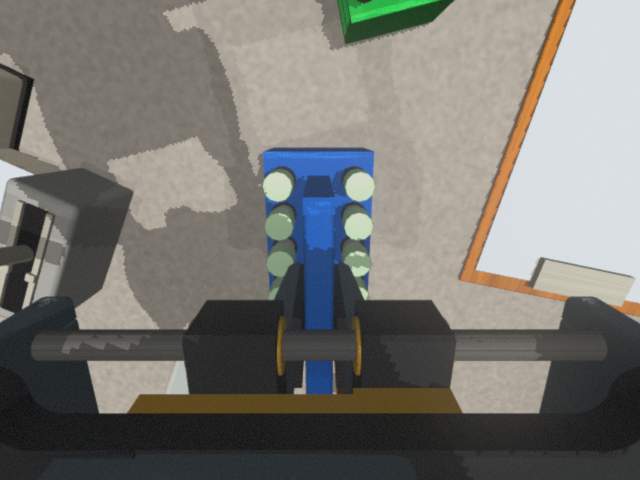

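The rack is held level, jaws on the 14 mm bar, load about 5.6 N. Next I'll carry it high over to the platform.

```bash
python3 - <<'E'
from h import *
p=arm.current_ee_pos()
arm.move_l([p[0],p[1],.36],feed=.15)
R=down(np.radians(84.8))
arm.move_l([.530,.0495,.36],R,feed=.12)
arm.move_l([.530,.0495,.232],feed=.1); arm.sleep(.3)
f0=arm.current_force()[2];print("f0",f0)
z=.232
while z>.217:
    z-=.001; arm.move_l([.530,.0495,z],feed=.03); f=arm.current_force()[2]
    if f>f0+1.5: break
print(z,f,arm.current_ee_pos(),arm.current_t())
cv2.imwrite("pics/w3.png",arm.snapshot("wrist")[:,:,::-1]);cv2.imwrite("pics/t3.png",arm.snapshot("top")[:,:,::-1])
c=arm.get_calibration("wrist");np.savez("w3.npz",K=c["intrinsics"],T=c["cam_to_world"])
E
```

```text
f0 -5.614807344802568
0.221 2.995287606041869 [0.53   0.0494 0.2213] 14.5167
```

View pics/w3.png

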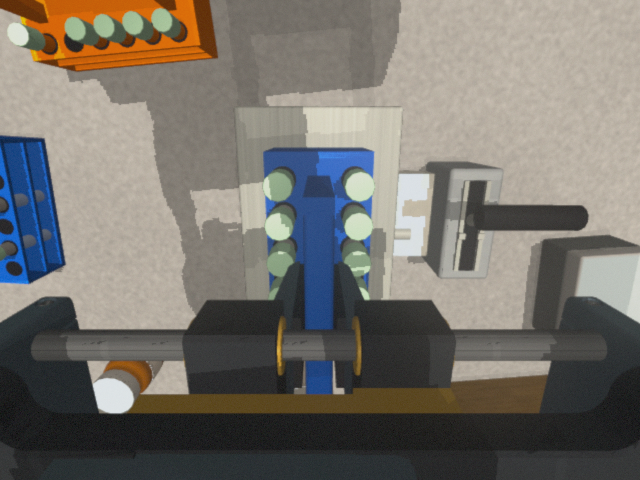

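The rack is on the platform, centred laterally (rack 264–374, platform 238–401 px). I'll check the lengthwise offset, then release.

```bash
python3 - <<'E'
from h import *
w=np.load("w3.npz");c=dict(intrinsics=w["K"],cam_to_world=w["T"])
pl=bp(c,[[238,107],[401,107]],.1145);print("plat near edge",pl)
# base near-end top edge: pick z for which the width is 70 mm
from scipy.optimize import brentq
g=lambda z:np.linalg.norm(np.diff(bp(c,[[264,150],[374,150]],z),axis=0))-.070
z=brentq(g,.1,.25);r=bp(c,[[264,150],[374,150]],z);print(z,r)
ax=np.array([np.cos(np.radians(-5.2)),np.sin(np.radians(-5.2)),0])
print("platform centre",pl.mean(0)+.105*ax,"rack centre",r.mean(0)+.075*ax)
E
```

```text
plat near edge [[ 0.423  -0.0022  0.1145]
 [ 0.4343  0.1209  0.1145]]
0.16697374519567854 [[0.4543 0.0215 0.167 ]
 [0.4606 0.0912 0.167 ]]
platform centre [0.5332 0.0498 0.1145] rack centre [0.5321 0.0495 0.167 ]
```

Lengthwise the rack is about 1 mm off centre, which is fine. I'll release, retreat, and push the lever with closed fingers. The jaws go along the lift's x, so the gripper body stays clear of the rack.

```bash
python3 - <<'E'
from h import *
arm.grip(0.05); arm.sleep(.2); print("w",arm.current_width(),arm.current_force())
arm.move_l([.530,.0495,.33],feed=.12); arm.grip(0.0)
ya=np.radians(-5.2);ax=np.array([np.cos(ya),np.sin(ya),0]);ay=np.array([-ax[1],ax[0],0])
O=np.array([.532,.0495,0])+.145*ay   # hinge foot
np.save("O.npy",np.array([O,ax]))
P=lambda s,z:O+s*ax+[0,0,z]
R=down(ya)
arm.move_to(P(-.09,.30),R)
arm.move_l(P(-.09,.154),feed=.15); arm.sleep(.2)
f0=arm.current_force(); print("f0",f0,arm.current_t())
for s in np.arange(-.08,.0121,.006):
    arm.move_l(P(s,.154),feed=.05); f=(arm.current_force()-f0)@ax; print(round(s,3),round(f,1),end="; ")
    if f<-25: break
print(arm.current_t())
cv2.imwrite("pics/w4.png",arm.snapshot("wrist")[:,:,::-1])
s4=arm.snapshot("scene")[:,:,::-1];cv2.imwrite("pics/s4.png",cv2.resize(s4[190:350,230:470],None,fx=3,fy=3,interpolation=cv2.INTER_CUBIC))
E
```

```text
w 0.05004794227081713 [-0.6889  0.8536  0.676 ]
f0 [-0.2536 -0.5954 -0.3338] 20.475
-0.08 0.3; -0.074 1.5; -0.068 1.0; -0.062 0.1; -0.056 -0.1; -0.05 -0.2; -0.044 0.7; -0.038 0.1; -0.032 0.2; -0.026 0.1; -0.02 0.5; -0.014 0.7; -0.008 -0.0; -0.002 -0.6; 0.004 0.8; 0.01 -0.4; 24.825
```

View pics/s4.png

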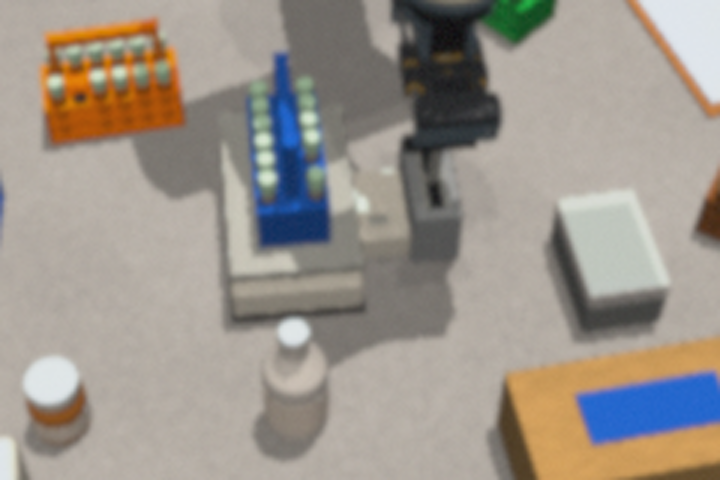

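The rack stands on the raised platform, and the gripper is at the lever. No push force registered. I'll check the wrist view.

View pics/w4.png

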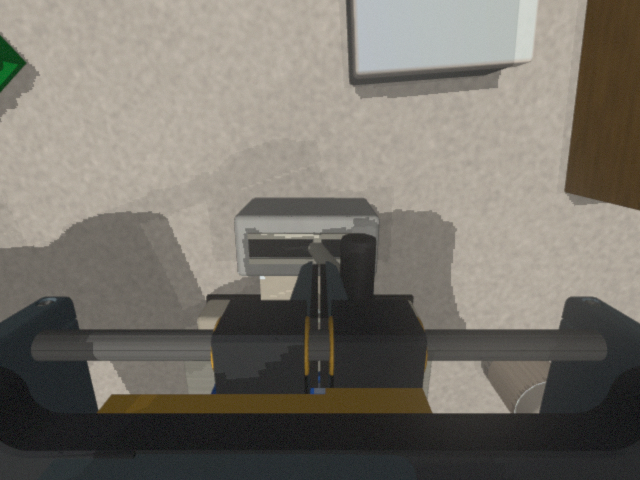

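```bash
python3 - <<'E'
from h import *
O,ax=np.load("O.npy");print(arm.current_ee_pos(),(arm.current_ee_pos()-O)@ax,arm.current_width(),arm.current_t())
c=arm.get_calibration("wrist");print(proj(c,[O+[0,0,.078],arm.current_ee_pos()]))
E
```

```text
[0.5551 0.193  0.1539] 0.009978248075677142 3.633367802602757e-05 24.925
[[306.2886 246.766 ]
 [319.7825 291.5966]]
```

```bash
python3 - <<'E'
from h import *
O,ax=np.load("O.npy");c=arm.get_calibration("wrist")
for px,z in(([318,238],.078),([357,236],.163),([342,240],.163),([374,240],.163),([248,248],.078),([370,248],.078),([236,275],.078),([378,275],.078)):
    print(px,z,(bp(c,px,z)[0]-O)@ax)
c=arm.get_calibration("top");i=arm.snapshot("top")[:,:,::-1]
cv2.imwrite("pics/t5.png",cv2.resize(i[170:290,165:365],None,fx=4,fy=4,interpolation=cv2.INTER_CUBIC))
E
```

```text
[318, 238] 0.078 0.00889786565428569
[357, 236] 0.163 0.02823689449830729
[342, 240] 0.163 0.0208949527229213
[374, 240] 0.163 0.03670286808709507
[248, 248] 0.078 -0.04431626605209075
[370, 248] 0.078 0.048424288006631774
[236, 275] 0.078 -0.055023121676975456
[378, 275] 0.078 0.05563950538291913
```

View pics/t5.png

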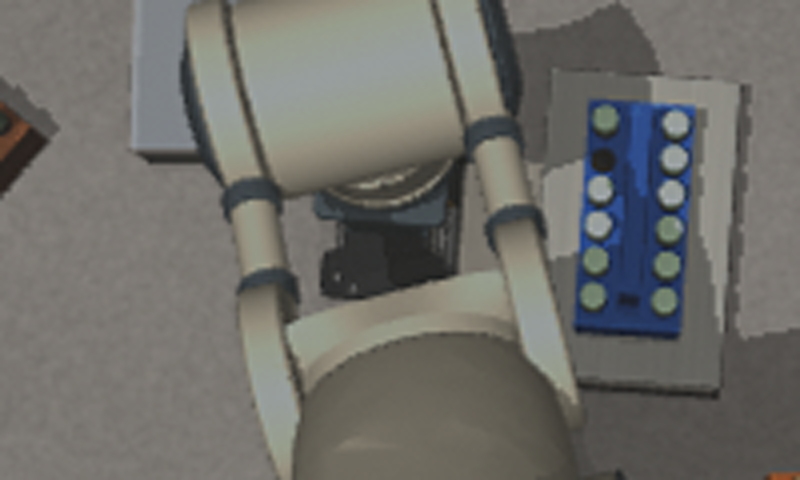

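Back-projected, the grip sits about 28 mm past the hinge, so the lever is at about 0.6 rad, in the notch. It looks like it snapped between samples. I'll nudge it slightly further with force monitoring, back off, wait for the sinking and check.

```bash
python3 - <<'E'
from h import *
O,ax=np.load("O.npy");P=lambda s,z:O+s*ax+[0,0,z]
f0=arm.current_force()
for s in np.arange(.012,.0181,.002):
    arm.move_l(P(s,.154),feed=.04); f=(arm.current_force()-f0)@ax; print(round(s,3),round(f,1),end="; ")
    if f<-8: break
arm.move_l(P(-.05,.154),feed=.1)
arm.move_l(P(-.05,.30),feed=.15)
arm.move_to([.33,.45,.33],down(np.radians(64))); arm.sleep(1)
print(arm.current_t())
i=arm.snapshot("top")[:,:,::-1];j=arm.snapshot("scene")[:,:,::-1]
a=cv2.resize(i[170:290,225:365],None,fx=3.5,fy=3.5,interpolation=cv2.INTER_CUBIC)
b=cv2.resize(j[200:320,290:410],None,fx=2.5,fy=3.5,interpolation=cv2.INTER_CUBIC)
cv2.imwrite("pics/f6.png",np.hstack([a,b]));print(a.shape)
E
```

```text
0.012 0.1; 0.014 0.5; 0.016 -0.3; 0.018 0.6; 30.0917
(420, 490, 3)
```

View pics/f6.png

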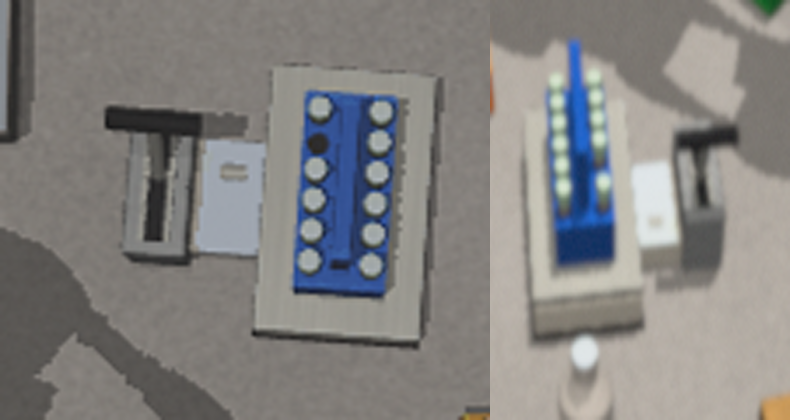

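```bash
python3 - <<'E'
from h import *
O,ax=np.load("O.npy");ay=np.array([-ax[1],ax[0],0]);c=arm.get_calibration("top");f=lambda p:np.array(p)/3.5+[225,170]-.36
g=bp(c,f([[107,118],[200,124]]),.164);print("grip lift x",(g-O)@ax,g)
q=f([[272,65],[440,75],[420,343],[253,333]])
for z in(.115,.06):
    p=bp(c,q,z);print(z,p.mean(0),[np.linalg.norm(p[a]-p[b]) for a,b in((0,3),(1,2),(0,1),(3,2))])
# predicted platform corners raised/lowered in the scene crop (x 2.5, y 3.5)
C=np.array([.532,.0495,0]);cs=arm.get_calibration("scene")
for z in(.115,.06):
    P=[C+a*.105*ax+b*.065*ay+[0,0,z] for a,b in((1,-1),(1,1),(-1,1),(-1,-1))]
    print("scene",z,((proj(cs,P)-[290,200]+.3)*[2.5,3.5]).round(0).tolist()); print("top",z,((proj(c,P)-[225,170]+.36)*3.5).round(0).tolist())
E
```

```text
grip lift x [0.0345 0.0349] [[0.5827 0.2259 0.164 ]
 [0.5769 0.1577 0.164 ]]
0.115 [0.5223 0.051  0.115 ] [np.float64(0.2044613614360959), np.float64(0.20451835164417553), np.float64(0.12802912330776367), np.float64(0.12533598514479657)]
0.06 [0.5293 0.0505 0.06  ] [np.float64(0.21145639808112549), np.float64(0.21151533803947148), np.float64(0.13240925852196025), np.float64(0.1296239826562616)]
scene 0.115 [[39.0, 257.0], [154.0, 244.0], [133.0, 54.0], [29.0, 65.0]]
top 0.115 [[443.0, 60.0], [272.0, 48.0], [252.0, 323.0], [425.0, 335.0]]
scene 0.06 [[42.0, 296.0], [153.0, 283.0], [133.0, 95.0], [32.0, 106.0]]
top 0.06 [[439.0, 73.0], [274.0, 62.0], [254.0, 328.0], [422.0, 339.0]]
```

The observed platform corners match the lowered prediction. The lever is at about 0.65 rad, and the rack is within about 2 mm of centre. Handing in.

```bash
python3 -c "
from rig import arm
print(arm.current_t(),arm.current_force()); arm.sign_off()"
```

```text
30.1917 [-1.63250261 -0.29719588  1.10457111]
the job is handed in; nothing more can be done
```

The job is done and handed in at about 30 s of the 59 s allowed. I carried the handled blue rack by its bar, set it down in the middle of the raised platform and released it. Then I pushed the lever into the float notch with closed fingers and moved the arm clear.

The last top and scene pictures gave these checks:
- **Lever:** the grip is about 35 mm past the hinge, which puts the lever at about 0.65 rad, in the float notch.
- **Platform:** its corners match the lowered position (face at 60 mm), not the raised one.
- **Rack:** it stands upright and released, within about 2 mm of the platform's centre and along its sides.
- **Bystanders:** I moved nothing near them and saw no change in the pictures, but I did not measure their positions.

One check disagreed: the force readings taken after each push step never showed the roughly 11 N detent, staying under about 1.5 N. The lever is confirmed in float only from the pictures.

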